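Unstack the stoppers and close the four reagent bottles

ROBOT

A 6-joint arm with a two-finger parallel gripper is mounted at the origin on the work surface. World frame = base frame: x ahead of the robot, y to its left, z up, the work surface at z = 0. Lengths are in m, angles in rad, forces in N, time in s.
With the tool pointing down it reaches from about 0.375 to 0.9 m from the base axis. Payload 3.1 kg.
Tool frame: the origin (TCP) lies between the finger pads; the fingertips stand ctrl.tip_reach ahead of it and the grasp point (between the pads) lies 8 mm behind it (ctrl.tip_reach is the distance from the TCP to the fingertips, in m); z points along the fingers, y is the line along which they close (so a half turn about z gives the same grasp; the last joint's range is limited). The gripper opens to 85 mm and grips with 20 to 120 N. Pads are 22 mm wide; open, the fingers measure 114 mm over their backs; the gripper's body (76 mm by 85 mm) begins 54 mm behind the grasp point. The pads swing forward as they close: fully open they stand 13 mm farther back than shut.
Start: joints at [-1.5, 0.527, 1.433, -0, 1.181, -0.178], TCP at [0.154, -0.606, 0.242] pointing down, gripper open.
Joint ranges: [-3.08, 3.08], [-0.75, 2.2], [0.22, 2.44], [-1.43, 4.57], [0, 2.65], [-2.85, 2.85]. Speed limits (rad/s): [2.79, 2.79, 3.14, 3.14, 3.14, 3.14].

INTERFACE

Orientations are given as a rotation vector (axis times angle).
In Python, from station import ctrl gives the robot as it stands.
- The arm moves only by the tool drive_tool, never from a script. Its argument "series" is a list of rows, each a list of 3 entries, a list of its own where there are three numbers: the opening, from -1 (shut) to 1 (fully open), then the shift along the tool's x, y, z as a fraction of full scale, then the turn about the tool's z as a fraction of full scale. In form: [[hand, [dx, dy, dz], twist], ...]. A call has 1 to 5 rows; each row shifts and turns the commanded pose from where the row before left it, along the tool's axes as they then stand; what a row does not reach is not made up. Full scale, the value 1, is 0.02 m for a shift and 0.15 rad for a turn. A row lasts 1/10 s, in which the tool goes at most 50 mm and 8.59 degrees, less where a joint would pass 70% of its speed; a pose out of reach is approached as far as the arm can. A call with a number of a shift or a turn outside -1 to 1 is refused whole. A call with a gripper value outside its range is refused whole. The fingers move at their own pace and stop on an object; "force" is the grip in N (left out, the last holds). Time passes only in rows, so rows that do not move let the fingers close. It gives the time, the measured TCP pose, the force, the opening and the grip force at its end, in the units of the state.
- ctrl.get_state(): the state, without advancing time (a new reading comes with each control period).
- ctrl.get_image(name): name is "side" or "top" or "wrist"; returns a dict with "pixels" (400x640x3 uint8, red, green, blue), "fx", "fy", "cx", "cy" (pixels), "k1" (the pictures are not rectified: a ray, as slopes to the right and down, at radius r is drawn at 1 + k1 r^2 times it, then the intrinsics apply), "pose" (4x4, takes a point from camera to world coordinates); the wrist camera has in their place "tool_from_camera" (4x4, takes a point from camera to tool coordinates, whose origin is the TCP and whose axes are the flange's). Camera axes: x right, y down, z forward; pixel columns grow to the right and rows downward; lengths in m; the calibration is good to about 2 mm. A picture is of the moment at which its call begins: read the wrist's pose just before it. There is no depth.
- ctrl.hand_in(): hands the job in; it is judged then, once.
The state is a dict: "time": time; "qpos": joint angles; "qd": joint speeds; "effort": joint torques, N m; "tool_pos": TCP position; "tcp_rot": TCP orientation; "ft_force": force on the tool from outside, world axes, zero at the start; "wrist_torque": the same for the moment, N m; "finger_gap": finger opening in m; "gripper_force": force on a finger pad.
Only numpy, scipy, OpenCV 4.12 (cv2) and the standard library are available. Lean on these libraries where they do the work, as an engineer would, in place of code of your own. Each camera call takes 0.05 s, during which the arm holds its last target. There are 200 camera calls.

TASK

The four stoppers for the open amber bottles have been left in one stack. Take the stack apart and close each bottle with the stopper that fits its mouth, upright and fully home so that its head lies level on the rim. Leave the bottles standing where they are, do not disturb the beaker or the tube rack, and let go of everything at the end.

Things in the scene. Friction and masses are not known exactly. Their poses are not given: they have to be found in the camera images.
- stopper_large: The largest of four white plastic stoppers, lowest in the stack, standing on the bench at the start. Flat round head 64 mm across, 16 mm high, on a tapered plug 18 mm long, 51 mm across under the head, 36 mm at the foot; 34 mm high in all, about 75 g. Origin: centre of the foot; z up along its axis (head from 18 to 34 mm above the origin). Fits bottle_large.
- stopper_medium: The second largest of four white plastic stoppers, second from below at the start. Flat round head 54 mm across, 16 mm high, on a tapered plug 18 mm long, 41 mm across under the head, 27 mm at the foot; 34 mm high in all, about 50 g. Origin: centre of the foot; z up along its axis (head from 18 to 34 mm above the origin). Fits bottle_medium.
- stopper_small: The second smallest of four white plastic stoppers, third from below at the start. Flat round head 44 mm across, 16 mm high, on a tapered plug 18 mm long, 31 mm across under the head, 18 mm at the foot; 34 mm high in all, about 30 g. Origin: centre of the foot; z up along its axis (head from 18 to 34 mm above the origin). Fits bottle_small.
- stopper_tiny: The smallest of four white plastic stoppers, top of the stack at the start. Flat round head 34 mm across, 16 mm high, on a tapered plug 18 mm long, 21 mm across under the head, 12 mm at the foot; 34 mm high in all, about 18 g. Origin: centre of the foot; z up along its axis (head from 18 to 34 mm above the origin). Fits bottle_tiny.
- bottle_large: Open amber bottle with the largest mouth: round body 90 mm across, 104 mm high in all, neck 66 mm across outside, bore 55 mm wide, 29 mm deep. Loose on the bench, about 500 g. Origin: centre of its underside, z up; the mouth lies 104 mm above it. A stopper fully home has its origin 86 mm above the bottle's, its head's underside on the rim.
- bottle_medium: Open amber bottle with the second largest mouth: round body 82 mm across, 126 mm high in all, neck 56 mm across outside, bore 45 mm wide, 29 mm deep. Loose on the bench, about 500 g. Origin: centre of its underside, z up; the mouth lies 126 mm above it. A stopper fully home has its origin 108 mm above the bottle's, its head's underside on the rim.
- bottle_small: Open amber bottle with the second smallest mouth: round body 72 mm across, 112 mm high in all, neck 46 mm across outside, bore 35 mm wide, 29 mm deep. Loose on the bench, about 420 g. Origin: centre of its underside, z up; the mouth lies 112 mm above it. A stopper fully home has its origin 94 mm above the bottle's, its head's underside on the rim.
- bottle_tiny: Open amber bottle with the smallest mouth: round body 64 mm across, 96 mm high in all, neck 36 mm across outside, bore 25 mm wide, 29 mm deep. Loose on the bench, about 360 g. Origin: centre of its underside, z up; the mouth lies 96 mm above it. A stopper fully home has its origin 78 mm above the bottle's, its head's underside on the rim.
- beaker: Bystander: small empty clear beaker, 64 mm across, 75 mm high, loose, standing upright on the bench. Origin: centre of its underside, z up. Leave alone.
- tube_rack: Bystander: white wire rack with glass test tubes, 60 mm (its x) by 120 mm (its y), 91 mm high, loose on the bench. Origin: centre of its underside, z up. Leave alone.
Things that resemble listed ones, but are neither listed nor needed, are in the scene too. What is shaped like the stopper_small but black, green or purple is not meant.

How it is judged:
By the outcome, as a careful person would: the job done as asked, in the order asked, and still so for the second after the job is handed in, with the robot touching nothing.
It also fails if it takes over 109 s, if anything falls off the work surface, if the arm or the gripper's body presses on something with over 40 N, if the wrist force passes 120 N, or if a joint passes its speed limit or range.

## Working session

There is one attempt and no reset: what is moved stays moved. The work goes in short steps, Python scripts to look and compute and a tool call to move; the robot and the scene stay as the last step left them, time stands still between calls to the robot, and variables do not carry over. Pictures are saved under pics/ and viewed, at most 14 in all, crops included, and the job is handed in when it is done.

Besides the shell and the picture viewer there is one more tool, called after "Call:" as name(argument=value, ...), one argument or row to a line, values as JSON. drive_tool: Moves the arm, as the interface text tells. Its arguments: {"type":"object","properties":{"series":{"type":"array","items":{"type":"array"}},"force":{"type":"number"}},"required":["series"]}

```bash
mkdir -p pics; ls; python3 - <<'E'
from station import ctrl
import cv2
print(ctrl.get_state(), ctrl.tip_reach)
for n in ("side","top"):
    d=ctrl.get_image(n); cv2.imwrite(f"pics/{n}0.png",d["pixels"][:,:,::-1])
    print(n,{k:v for k,v in d.items() if k!="pixels"})
E
```

```text
pics
{'time': 0.0, 'qpos': array([-1.50049505e+00,  5.28460378e-01,  1.43391685e+00,  3.88519457e-05,
        1.18138604e+00, -1.78527637e-01]), 'qd': array([ 0.00074009, -0.00180736,  0.00163284, -0.00071415,  0.00025066,
        0.00026864]), 'effort': array([ 1.17452772e-03, -4.42354202e+01, -1.78025597e+01,  4.41954262e-05,
        8.60494998e-03,  4.08992392e-06]), 'tool_pos': array([ 0.15389056, -0.60504146,  0.24133252]), 'tcp_rot': array([-3.11516382e+00, -3.89560218e-01, -2.40599973e-04]), 'ft_force': array([0.44247718, 0.24167824, 0.85110113]), 'wrist_torque': array([ 0.01019707,  0.00325269, -0.04868963]), 'gripper_force': 0.0, 'finger_gap': 0.0852332546436544} 0.011
side {'fx': 370.6452837529226, 'fy': 370.6452837529226, 'cx': 319.36912995125937, 'cy': 196.8023821092285, 'k1': 0.0033304956064578372, 'pose': array([[ 0.85076279, -0.3839736 ,  0.35884113,  0.26224574],
       [-0.52552816, -0.62776135,  0.5742263 , -0.44872643],
       [ 0.00477885, -0.67711148, -0.73586493,  0.70020251],
       [ 0.        ,  0.        ,  0.        ,  1.        ]])}
top {'fx': 483.2652452833542, 'fy': 483.2652452833542, 'cx': 319.44802735227654, 'cy': 199.96644415207487, 'k1': 0.016751424587493596, 'pose': array([[-0.02198651, -0.98540101,  0.16882372,  0.33105425],
       [-0.99973381,  0.02048912, -0.01060666,  0.02582033],
       [ 0.00699277, -0.16901198, -0.98558919,  1.42788674],
       [ 0.        ,  0.        ,  0.        ,  1.        ]])}
```

View pics/side0.png

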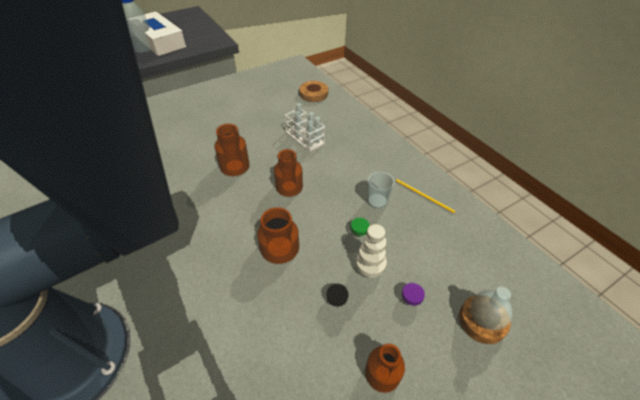

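View pics/top0.png

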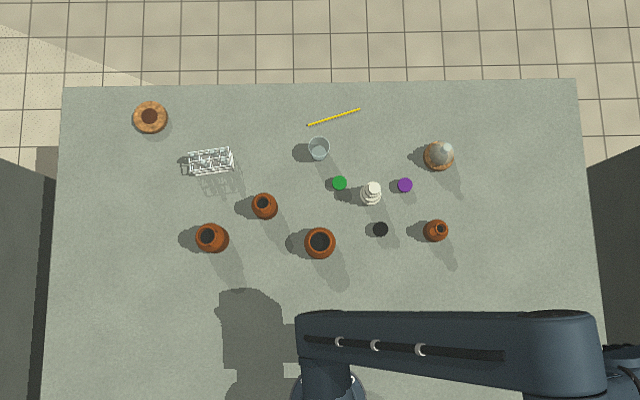

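Side view: the stack is at (372,250), bottles at (277,235), (232,150), (288,172) and (385,367); the black, green and purple caps are decoys. Top view: the stack is at (371,193), mouths at about (320,242), (207,237), (264,203) and (441,228).

```bash
cat > h.py <<'E'
import numpy as np, cv2
from station import ctrl
from scipy.spatial.transform import Rotation as R
def ray(d,uv,T):
    K=np.array([[d["fx"],0,d["cx"]],[0,d["fy"],d["cy"]],[0,0,1]])
    p=cv2.undistortPoints(np.array([[uv]],float),K,np.array([d["k1"],0,0,0]))[0,0]
    return T[:3,3],T[:3,:3]@np.array([p[0],p[1],1])
def plane(d,uv,z,T=None):
    o,r=ray(d,uv,d["pose"] if T is None else T); return o+r*(z-o[2])/r[2]
def tooltf():
    s=ctrl.get_state(); T=np.eye(4); T[:3,:3]=R.from_rotvec(s["tcp_rot"]).as_matrix(); T[:3,3]=s["tool_pos"]; return T
def proj(d,P,T=None):
    T=d["pose"] if T is None else T
    q=T[:3,:3].T@(np.asarray(P)-T[:3,3]); a=q[:2]/q[2]; a=a*(1+d["k1"]*(a@a)); return np.array([d["fx"]*a[0]+d["cx"],d["fy"]*a[1]+d["cy"]])
def comps(m,lo):
    n,l,s,c=cv2.connectedComponentsWithStats(m.astype(np.uint8)); return [(i,s[i],c[i],l==i) for i in range(1,n) if s[i,4]>lo]
E
python3 - <<'E'
from h import *
for n,zs in (("top",None),("side",None)):
    d=ctrl.get_image(n); p=d["pixels"]; hsv=cv2.cvtColor(p,cv2.COLOR_RGB2HSV)
    print(n)
    amb=(hsv[...,0]<14)&(hsv[...,1]>140)&(hsv[...,2]>60)
    for i,s,c,m in comps(amb,150):
        x,y,w,h=s[:4]; sub=m[y:y+h,x:x+w]
        cs,_=cv2.findContours(sub.astype(np.uint8),cv2.RETR_CCOMP,cv2.CHAIN_APPROX_NONE)
        # inner dark hole
        fill=np.zeros(sub.shape,np.uint8); cv2.drawContours(fill,cs,-1,1,-1)
        hole=(fill>0)&~sub
        hc=sorted(comps(hole,8),key=lambda t:-t[1][4])[:1]
        for _,hs,cc,_ in hc:
            u=(cc[0]+x,cc[1]+y); print("amber",s[:5],"hole",np.round(u,1),hs[2:5],[ (z,np.round(plane(d,u,z)[:2],4)) for z in (.096,.104,.112,.126)])
    wh=(hsv[...,1]<40)&(hsv[...,2]>165)
    for i,s,c,m in comps(wh,60): print("white",s,np.round(c,1),np.round(plane(d,c,.136),4), np.round(plane(d,c,0),4))
    for nm,a in (("green",(hsv[...,0]>50)&(hsv[...,0]<75)&(hsv[...,1]>150)),("purple",(hsv[...,0]>125)&(hsv[...,0]<160)&(hsv[...,1]>120)),("black",(hsv[...,2]<45))):
        for i,s,c,m in comps(a,90):
            if s[4]<900: print(nm,s,np.round(c,1),np.round(plane(d,c,.03)[:2],3))
c=ctrl.get_image("top")["pixels"][140:260,180:460,::-1]
a=cv2.resize(c,None,fx=2.8,fy=2.8,interpolation=cv2.INTER_CUBIC)
cv2.imwrite("pics/crop1.png",a)
E
```

```text
top
white [272   1  15  19  75] [279.1   9.7] [1.1141 0.1167 0.136 ] [1.1965 0.1262 0.    ]
white [514   0  35  29 163] [530.1  12.9] [ 1.0895 -0.6103  0.136 ] [ 1.1693 -0.6773  0.    ]
white [553   1  21  12  69] [563.5   5.9] [ 1.1089 -0.7088  0.136 ] [ 1.1908 -0.7862  0.    ]
white [569   0  19  20  97] [578.6   8.6] [ 1.0996 -0.7516  0.136 ] [ 1.1805 -0.8334  0.    ]
white [74  3 15 20 67] [81.6 10.6] [1.1192 0.6838 0.136 ] [1.2022 0.7531 0.    ]
white [123   3  18  21 138] [131.2  12.9] [1.1103 0.5421 0.136 ] [1.1924 0.5965 0.    ]
white [220   2  20  18  85] [229.7   8. ] [1.1217 0.2595 0.136 ] [1.205  0.2841 0.    ]
white [ 0  7 13 17 72] [ 4.6 15.2] [1.1072 0.9004 0.136 ] [1.1889 0.9924 0.    ]
white [599   8  23  19  74] [610.9  17.8] [ 1.0684 -0.8413  0.136 ] [ 1.146  -0.9326  0.    ]
white [554  13  20  15  84] [561.4  22.3] [ 1.058  -0.6978  0.136 ] [ 1.1346 -0.774   0.    ]
white [458  15  19  15  84] [467.4  22.7] [ 1.0629 -0.4269  0.136 ] [ 1.1399 -0.4745  0.    ]
white [69 19 22 17 67] [79.1 27.7] [1.0662 0.6881 0.136 ] [1.1436 0.7578 0.    ]
white [520  30  34  17 17
[... 6749 characters left out ...]
2 390  85  10 200] [563.  395.8] [ 0.013 -0.643]
side
white [130  12  51  27 497] [158.7  25.7] [0.4842 0.9968 0.136 ] [0.5377 1.3453 0.    ]
white [296 109  12  25 108] [302.  121.8] [0.6357 0.2348 0.136 ] [0.7257 0.3996 0.    ]
white [310 132  15  19 126] [317.2 141.7] [0.6271 0.1468 0.136 ] [0.715  0.2903 0.    ]
white [496 286  16  34 292] [504.3 299.6] [ 0.6765 -0.3639  0.136 ] [ 0.7764 -0.3435  0.    ]
green [351 219  18  16 205] [359.5 225.7] [ 0.62  -0.051]
purple [403 284  21  21 343] [412.9 293.5] [ 0.61  -0.244]
black [267 219  20   9 125] [276.5 223.1] [0.461 0.056]
black [327 285  20  20 320] [336.6 294.6] [ 0.48  -0.167]
black [  0 376  29  24 192] [ 12.2 390.3] [-0.071 -0.03 ]
```

View pics/crop1.png

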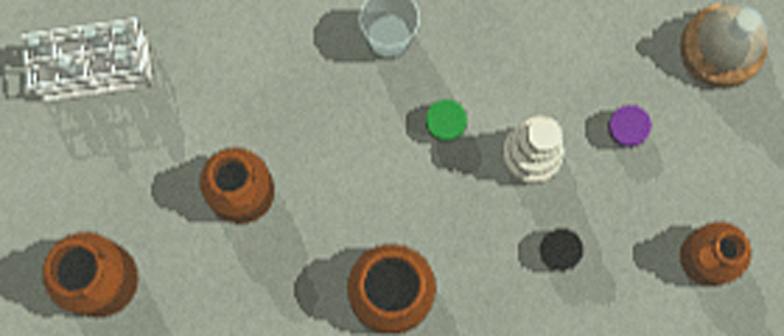

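The crop shows the stack top at (374,187.5). The mouths (in full-image pixels) are medium (207.5,236), small (263,203), large (320,242) and tiny (441,228). The lookalikes are the black (380,229), green (339,183) and purple (404,185) caps. The only white stack is at (371,193), so that is the one I want.

```bash
python3 - <<'E'
from h import *
S={"large":(.104,.055,(320,241.8)),"medium":(.126,.045,(207.5,236.1)),"small":(.112,.035,(262.9,203.2)),"tiny":(.096,.025,(441.1,228.2))}
dt=ctrl.get_image("top"); ds=ctrl.get_image("side")
def dark(d,uv,r):
    p=d["pixels"].astype(float); u,v=np.round(uv).astype(int); k=8; 
    x0,y0=u-r,v-r; sub=cv2.resize(p[y0:v+r+1,x0:u+r+1].astype(np.uint8),None,fx=k,fy=k,interpolation=cv2.INTER_CUBIC)
    V=sub.max(2); m=V<90 if True else 0
    l=[t for t in comps(m,20*k) ]
    t=min(l,key=lambda t:np.hypot(*(t[2]-sub.shape[0]/2))); 
    w=t[1]; return np.array([(w[0]+w[2]/2)/k+x0-.5,(w[1]+w[3]/2)/k+y0-.5]),w[2:4]/k
for n,(z,b,uv) in S.items():
    c,wh=dark(dt,uv,15); P=plane(dt,c,z)
    f=dt["fx"]/np.linalg.norm(P-dt["pose"][:3,3])*b
    print(n,np.round(c,1),np.round(wh,1),"expect",round(f,1),np.round(P,4),"reach",np.hypot(*P[:2]).round(3),"side px",np.round(proj(ds,P),1))
P=plane(dt,(373.9,187.5),.136); print("stack top",P,"side",proj(ds,P))
B=P*[1,1,0]; print("base in top",proj(dt,B),"side",proj(ds,B))
a=np.hstack([cv2.resize(d["pixels"][y:y+h,x:x+w],(400,int(h*400/w)),interpolation=cv2.INTER_CUBIC)[:500] for d,x,y,w,h in ((ds,350,215,50,65),(dt,350,170,50,65))])
cv2.imwrite("pics/crop2.png",a[:,:,::-1])
E
```

```text
large [319.5 241.1] [19.8 19. ] expect 20.0 [0.4435 0.0139 0.104 ] reach 0.444 side px [275.1 217.8]
medium [206.9 235.5] [14.5 15.8] expect 16.2 [0.4633 0.317  0.126 ] reach 0.561 side px [226.5 129.7]
small [262.1 202.2] [11.8 11.1] expect 12.6 [0.5535 0.1698 0.112 ] reach 0.579 side px [286.1 154.5]
tiny [441. 228.] [8.5 8. ] expect 8.7 [ 0.4734 -0.3235  0.096 ] reach 0.573 side px [388.8 353. ]
stack top [ 0.58372933 -0.13724632  0.136     ] side [375.34192769 229.74884516]
base in top [368.55315424 196.30480633] side [368.12803408 267.85055912]
```

View pics/crop2.png

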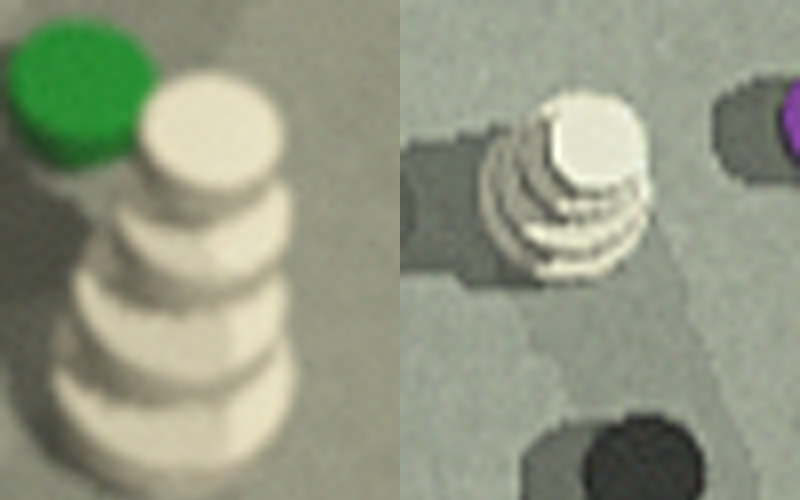

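Side crop: the stack's top disc is centred at (376.5,231.6), four tiers, slightly off the top-view ray, so I'll refine with the wrist camera. Now moving over the stack with the tool axes aligned to the world.

Call:
drive_tool(
  series=[
    [1,[0,0,-1],0.83],
    [1,[0,0,-1],0.83],
    [1,[0.9,-1,-0.5],0],
    [1,[0.9,-1,0],0],
    [1,[0.9,-1,0],0],
  ],
)

```text
time: 0.85
tool_pos: [0.2083, -0.5453, 0.2929]
tcp_rot: [3.14, -0.001, 0.001]
ft_force: [0.3, -0.0, 0.1]
finger_gap: 0.0854
gripper_force: 0.0
```

Call:
drive_tool(
  series=[
    [1,[0.9,-1,0],0],
    [1,[0.9,-1,0],0],
    [1,[0.9,-1,0],0],
    [1,[0.9,-1,0],0],
    [1,[0.9,-1,0],0],
  ],
)

```text
time: 1.35
tool_pos: [0.2986, -0.4449, 0.2924]
tcp_rot: [3.141, -0.001, 0.0]
ft_force: [-0.5, 0.5, 0.1]
finger_gap: 0.0851
gripper_force: 0.0
```

Call:
drive_tool(
  series=[
    [1,[0.9,-1,0],0],
    [1,[0.9,-1,0],0],
    [1,[0.9,-1,0],0],
    [1,[0.9,-1,0],0],
    [1,[0.9,-1,0],0],
  ],
)

```text
time: 1.85
tool_pos: [0.3886, -0.3449, 0.2925]
tcp_rot: [3.141, -0.0, 0.0]
ft_force: [-0.2, 0.1, 0.6]
finger_gap: 0.0853
gripper_force: 0.0
```

Call:
drive_tool(
  series=[
    [1,[0.9,-1,0],0],
    [1,[0.9,-1,0],0],
    [1,[0.9,-1,0],0],
    [1,[0.9,-1,0],0],
    [1,[0.9,-1,0],0],
  ],
)

```text
time: 2.35
tool_pos: [0.4786, -0.2449, 0.2924]
tcp_rot: [3.141, -0.0, 0.0]
ft_force: [0.1, -0.7, -0.1]
finger_gap: 0.0852
gripper_force: 0.0
```

Call:
drive_tool(
  series=[
    [1,[0.9,-1,0],0],
    [1,[0.9,-1,0],0],
    [1,[0,-0.7,0],0],
    [1,[0,0,0],0],
  ],
)

```text
time: 2.75
tool_pos: [0.5134, -0.1899, 0.2921]
tcp_rot: [-3.141, -0.004, 0.002]
ft_force: [-0.8, 0.1, -0.6]
finger_gap: 0.0852
gripper_force: 0.0
```

```bash
python3 - <<'E'
from h import *
T=tooltf(); d=ctrl.get_image("wrist"); cv2.imwrite("pics/w1.png",d["pixels"][:,:,::-1])
s=ctrl.get_state(); print(T.round(4),s["time"],s["qpos"].round(2)); print({k:v for k,v in d.items() if k!="pixels"})
E
```

```text
[[ 1.000e+00  2.500e-03 -1.500e-03  5.134e-01]
 [ 2.500e-03 -1.000e+00  9.000e-04 -1.899e-01]
 [-1.500e-03 -9.000e-04 -1.000e+00  2.921e-01]
 [ 0.000e+00  0.000e+00  0.000e+00  1.000e+00]] 2.8 [-0.56  0.37  1.57 -0.    1.21  1.01]
{'fx': 311.3159558334354, 'fy': 311.3159558334354, 'cx': 316.69965449427167, 'cy': 201.92618810102587, 'k1': -0.006736510050697816, 'tool_from_camera': array([[ 8.81855079e-04, -9.52022162e-01, -3.06027817e-01,
         7.85777833e-02],
       [ 9.99999365e-01,  6.24673610e-04,  9.38317962e-04,
        -7.51978674e-04],
       [-7.02131993e-04, -3.06028450e-01,  9.52022108e-01,
        -1.31128233e-01],
       [ 0.00000000e+00,  0.00000000e+00,  0.00000000e+00,
         1.00000000e+00]])}
```

View pics/w1.png

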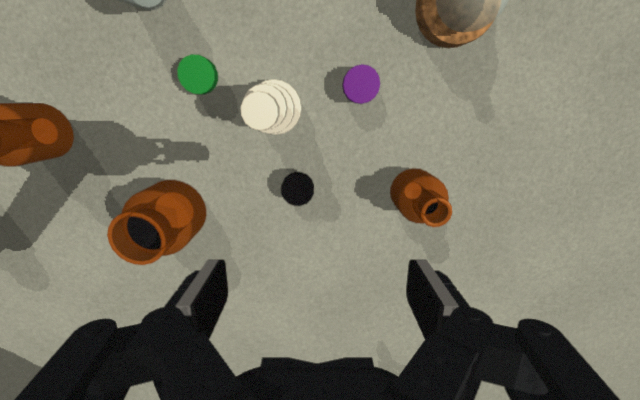

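Wrist picture: the stack top disc is centred at about (260,111.5), the large mouth at (138.5,238), the tiny mouth at (436,211.5), and the decoy caps are alongside.

```bash
cat >> h.py <<'E'
def tri(*rs):
    A=np.zeros((3,3)); b=np.zeros(3)
    for o,r in rs:
        r=r/np.linalg.norm(r); M=np.eye(3)-np.outer(r,r); A+=M; b+=M@o
    return np.linalg.solve(A,b)
E
python3 - <<'E'
from h import *
T=tooltf(); d=ctrl.get_image("wrist"); W=T@d["tool_from_camera"]
dt=ctrl.get_image("top"); ds=ctrl.get_image("side")
for n,w,t,z in (("stack",(260,111.5),(374.6,187.5),.136),("large",(138.5,238),(319.5,241.1),.104),("tiny",(436,211.5),(441,228),.096)):
    print(n,plane(d,w,z,W).round(4),plane(dt,t,z).round(4),"tri",tri(ray(d,w,W),ray(dt,t,dt["pose"])).round(4))
print("stack side",plane(ds,(376.5,231.6),.136), tri(ray(d,(260,111.5),W),ray(ds,(376.5,231.6),ds["pose"])))
g=d["pixels"][80:145,230:310]; cv2.imwrite("pics/c3.png",cv2.resize(g,(640,520),interpolation=cv2.INTER_CUBIC)[:,:,::-1])
E
```

```text
stack [ 0.5835 -0.1402  0.136 ] [ 0.5837 -0.1392  0.136 ] tri [ 0.5838 -0.1396  0.134 ]
large [0.4461 0.009  0.104 ] [0.4435 0.0139 0.104 ] tri [0.4436 0.0135 0.0976]
tiny [ 0.4755 -0.3241  0.096 ] [ 0.4734 -0.3235  0.096 ] tri [ 0.474  -0.3251  0.0921]
stack side [ 0.58289703 -0.14193282  0.136     ] [ 0.58376195 -0.14035044  0.13405366]
```

View pics/c3.png

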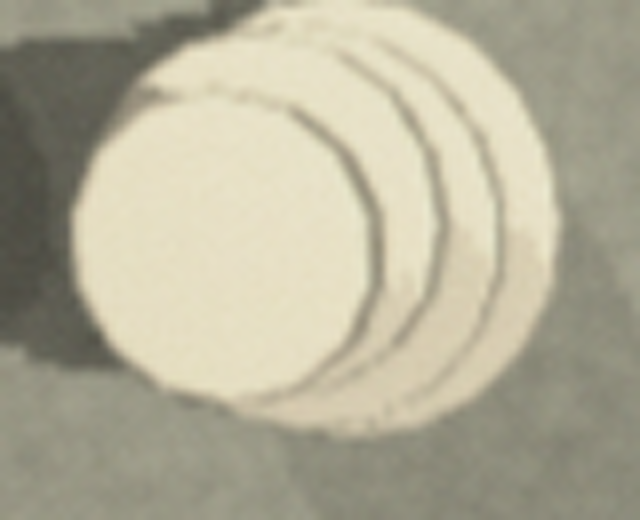

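The crop shows the top disc centred at about (257.6,110.4), which gives (0.584,-0.138) at z≈0.136. All three views agree to about 2 mm. Descending for the tiny stopper.

Call:
drive_tool(
  series=[
    [1,[0.9,-0.65,0.5],0],
    [1,[0.9,-0.65,0.5],0],
    [1,[0.9,-0.65,0.5],0],
    [1,[0.83,-0.65,0.5],0],
    [1,[0,0,1],0],
  ],
  force=30,
)

```text
time: 3.45
tool_pos: [0.5873, -0.1402, 0.2332]
tcp_rot: [3.14, 0.0, 0.008]
ft_force: [0.1, -0.5, -0.3]
finger_gap: 0.0852
gripper_force: 0.0
```

Call:
drive_tool(
  series=[
    [0.5,[0,0,1],0],
    [0.5,[0,0,1],0],
    [0.3,[0,0,1],0],
    [0.3,[0,0,0],0],
    [0.3,[0,0,0],0],
  ],
)

```text
time: 3.95
tool_pos: [0.5845, -0.1408, 0.1724]
tcp_rot: [-3.142, 0.002, 0.001]
ft_force: [-0.4, 0.3, 0.8]
finger_gap: 0.0551
gripper_force: 0.0
```

```bash
python3 - <<'E'
from h import *
T=tooltf(); d=ctrl.get_image("wrist"); cv2.imwrite("pics/w2.png",d["pixels"][:,:,::-1])
print(T[:3,3], ctrl.get_state()["finger_gap"])
E
```

```text
[ 0.58446206 -0.14078613  0.17238479] 0.05559176226687096
```

View pics/w2.png

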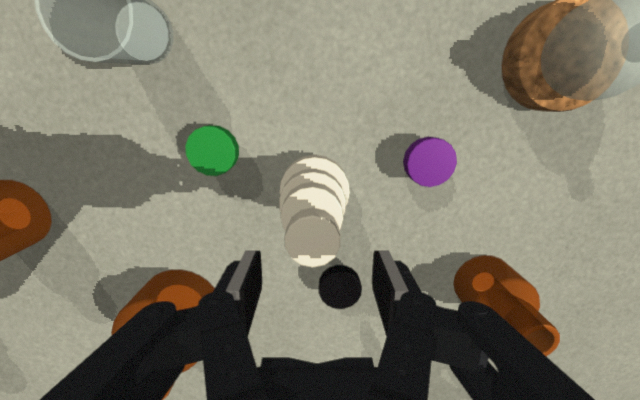

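The tiny top disc sits at (312,241), about 2 mm nearer and 3.5 mm to the left of the tool axis. I'll correct for that, then descend and grip.

Call:
drive_tool(
  series=[
    [0.3,[-0.12,-0.17,0.7],0],
    [0.3,[0,0,0.7],0],
    [0.3,[0,0,0.65],0],
    [-1,[0,0,0],0],
    [-1,[0,0,0],0],
  ],
  force=30,
)

```text
time: 4.5
tool_pos: [0.5823, -0.1365, 0.1311]
tcp_rot: [-3.141, 0.0, 0.001]
ft_force: [0.3, -0.5, 0.2]
finger_gap: 0.0327
gripper_force: 29.8
```

Call:
drive_tool(
  series=[
    [-1,[0,0,0],0],
    [-1,[0,0,0],0],
    [-1,[0,0,-0.3],0],
    [-1,[0,0,-1],0],
    [-1,[0,0,-1],0],
  ],
)

```text
time: 5.0
tool_pos: [0.582, -0.1363, 0.178]
tcp_rot: [-3.141, 0.0, 0.001]
ft_force: [1.1, 0.4, 0.0]
finger_gap: 0.0324
gripper_force: 29.8
```

```bash
python3 - <<'E'
from h import *
T=tooltf(); d=ctrl.get_image("wrist"); cv2.imwrite("pics/w3.png",d["pixels"][:,:,::-1])
print(T[:3,3], ctrl.get_state()["finger_gap"])
E
```

```text
[ 0.58203572 -0.13630844  0.17803689] 0.03256904273415527
```

View pics/w3.png

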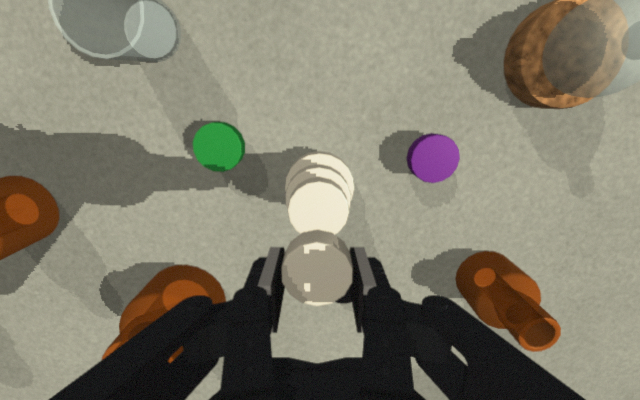

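The tiny stopper is held at (317,271), with the rest of the stack intact at (320,208). The tiny mouth shows at about (540,333). Moving toward it.

Call:
drive_tool(
  series=[
    [-1,[-0.55,0.9,0],0],
    [-1,[-0.55,0.9,0],0],
    [-1,[-0.55,0.9,0],0],
    [-1,[-0.55,0.9,0],0],
    [-1,[-0.55,0.9,0],0],
  ],
)

```text
time: 5.55
tool_pos: [0.5268, -0.2271, 0.1776]
tcp_rot: [3.141, -0.0, 0.001]
ft_force: [0.1, 0.1, -0.5]
finger_gap: 0.0325
gripper_force: 29.8
```

Call:
drive_tool(
  series=[
    [-1,[-0.95,0.98,-0.5],0],
    [-1,[-0.95,0.98,-0.5],0],
    [-1,[-0.95,0.98,-0.5],0],
    [-1,[-0.95,0.98,0],0],
    [-1,[0,0.98,0],0],
  ],
)

```text
time: 6.05
tool_pos: [0.4492, -0.3247, 0.2078]
tcp_rot: [-3.141, 0.003, 0.002]
ft_force: [-0.6, 0.0, -0.2]
finger_gap: 0.0329
gripper_force: 29.9
```

Call:
drive_tool(
  series=[
    [-1,[0,0,0],0],
  ],
)

```text
time: 6.15
tool_pos: [0.4519, -0.3276, 0.2078]
tcp_rot: [3.139, -0.005, 0.004]
ft_force: [-0.0, 0.4, -0.2]
finger_gap: 0.0329
gripper_force: 29.9
```

```bash
python3 - <<'E'
from h import *
T=tooltf(); d=ctrl.get_image("wrist"); W=T@d["tool_from_camera"]
print(T[:3,3],"expect mouth px",proj(d,[.4745,-.3245,.096],W))
u,v=proj(d,[.4745,-.3245,.096],W).astype(int); x0=max(0,min(540,u-60));y0=max(0,min(320,v-40)); print(x0,y0)
a=cv2.resize(d["pixels"],(600,375)); b=cv2.resize(d["pixels"][y0:y0+80,x0:x0+100],(600,480)[:2],interpolation=cv2.INTER_CUBIC)[:225+255]
cv2.imwrite("pics/w4.png",b[:,:,::-1]); cv2.imwrite("pics/w4f.png",d["pixels"][:,:,::-1])
E
```

```text
[ 0.4518585  -0.32757216  0.2078108 ] expect mouth px [313.01775244 175.82985387]
253 135
```

View pics/w4f.png

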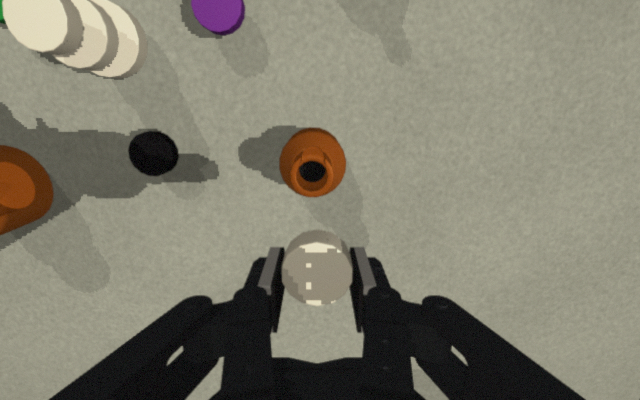

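The tiny mouth is at (312.5,171.5) and the held head at (317,271), so the shift is about +21.7 mm in x and +4 mm in world y. Aligning, then lowering gently.

Call:
drive_tool(
  series=[
    [-1,[0.54,-0.1,0.7],0],
    [-1,[0.54,-0.1,0.7],0],
    [-1,[0,0,0.8],0],
    [-1,[0,0,0.8],0],
    [-1,[0,0,0.6],0],
  ],
)

```text
time: 6.7
tool_pos: [0.4734, -0.3183, 0.1326]
tcp_rot: [-3.139, -0.003, 0.003]
ft_force: [0.3, 0.5, -0.1]
finger_gap: 0.0328
gripper_force: 29.9
```

Call:
drive_tool(
  series=[
    [-1,[0,0,0.3],0],
    [-1,[0,0,0.3],0],
    [-1,[0,0,0],0],
  ],
)

```text
time: 7.0
tool_pos: [0.4728, -0.3199, 0.1225]
tcp_rot: [-3.141, -0.0, 0.001]
ft_force: [0.1, 0.5, -0.0]
finger_gap: 0.0327
gripper_force: 29.9
```

```bash
python3 - <<'E'
from h import *
ds=ctrl.get_image("side")["pixels"][310:400,340:440]; dt=ctrl.get_image("top")["pixels"][190:280,390:490]
a=np.hstack([cv2.resize(x,(400,360),interpolation=cv2.INTER_CUBIC) for x in (ds,dt)]); cv2.imwrite("pics/w5.png",a[:,:,::-1])
E
```

```text
(no output)
```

View pics/w5.png

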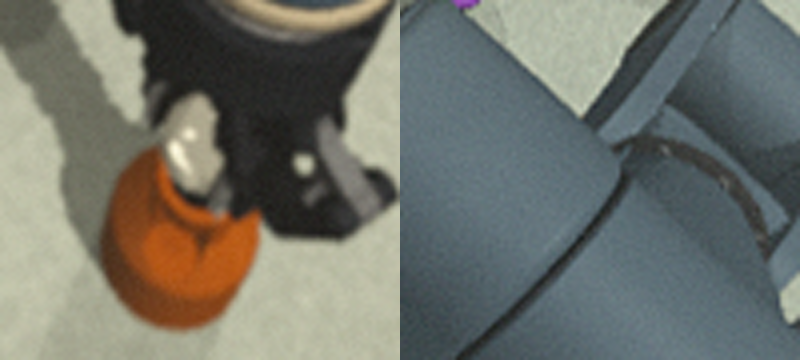

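The side view shows the plug just above and at the mouth. y drifted to -0.320, so I'll correct by 3.6 mm and lower.

Call:
drive_tool(
  series=[
    [-1,[0.02,0.18,0],0],
    [-1,[0,0,0],0],
    [-1,[0,0,0.2],0],
    [-1,[0,0,0.15],0],
    [-1,[0,0,0],0],
  ],
)

```text
time: 7.6
tool_pos: [0.4728, -0.3237, 0.1158]
tcp_rot: [-3.141, 0.001, 0.001]
ft_force: [0.1, 1.3, 0.5]
finger_gap: 0.0327
gripper_force: 29.9
```

Call:
drive_tool(
  series=[
    [-1,[0,0,0.15],0],
    [-1,[0,0,0.15],0],
    [-1,[0,0,0],0],
  ],
)

```text
time: 7.9
tool_pos: [0.4729, -0.3237, 0.1097]
tcp_rot: [-3.141, 0.0, 0.001]
ft_force: [-0.8, -0.7, -0.7]
finger_gap: 0.0328
gripper_force: 29.9
```

Call:
drive_tool(
  series=[
    [-0.05,[0,0,0],0],
    [0.1,[0,0,0],0],
    [0.3,[0,0,-0.2],0],
    [0.3,[0,0,-1],0],
    [0.3,[0,0,-1],0],
  ],
)

```text
time: 8.4
tool_pos: [0.4729, -0.3237, 0.1547]
tcp_rot: [-3.141, 0.0, 0.001]
ft_force: [-0.1, -0.8, 0.3]
finger_gap: 0.056
gripper_force: 0.0
```

Call:
drive_tool(
  series=[
    [0.3,[0.2,0,-0.5],0],
    [0.3,[0.5,-0.5,0],0],
    [0.3,[0.5,-0.5,0],0],
    [0.3,[0,0,0],0],
    [0.3,[0,0,0],0],
  ],
)

```text
time: 8.9
tool_pos: [0.4972, -0.3028, 0.1633]
tcp_rot: [-3.14, -0.003, 0.003]
ft_force: [-0.4, 0.3, 0.2]
finger_gap: 0.0557
gripper_force: 0.0
```

```bash
python3 - <<'E'
from h import *
T=tooltf(); d=ctrl.get_image("wrist"); W=T@d["tool_from_camera"]; print(T[:3,3])
print("mouth",proj(d,[.4745,-.3245,.096],W),"headtop home",proj(d,[.4745,-.3245,.112],W),"stack",proj(d,[.584,-.138,.102],W))
cv2.imwrite("pics/w6.png",d["pixels"][:,:,::-1])
E
```

```text
[ 0.49718879 -0.30277268  0.16327544]
mouth [348.26180395 252.34857454] headtop home [350.59261332 263.58041765] stack [35.70131269 86.73054896]
```

View pics/w6.png

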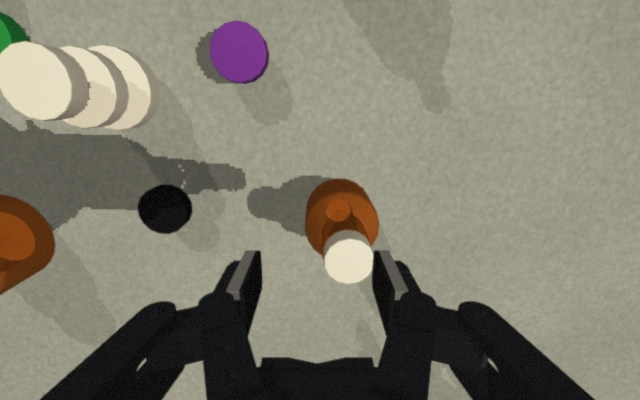

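The tiny stopper is seated: its head centre is at (348.5,260.5) against an expected (350.6,263.6). Next is the small stopper.

Call:
drive_tool(
  series=[
    [0.5,[0.48,-0.92,0],0],
    [0.5,[0.48,-0.92,0],0],
    [0.5,[0.48,-0.92,0],0],
    [0.5,[0.48,-0.92,0],0],
    [0.5,[0.48,-0.92,0],0],
  ],
)

```text
time: 9.45
tool_pos: [0.545, -0.2115, 0.1637]
tcp_rot: [-3.141, 0.001, 0.002]
ft_force: [-0.1, -0.6, 1.1]
finger_gap: 0.0639
gripper_force: 0.0
```

Call:
drive_tool(
  series=[
    [0.5,[0.48,-0.92,0],0],
    [0.5,[0.48,-0.92,0],0],
    [0.5,[0.48,-0.92,0],0],
    [0.5,[0.48,-0.9,0],0],
    [0.5,[0,0,0],0],
  ],
)

```text
time: 9.95
tool_pos: [0.584, -0.137, 0.1637]
tcp_rot: [-3.141, -0.004, 0.001]
ft_force: [-0.5, 0.5, -0.4]
finger_gap: 0.0636
gripper_force: 0.0
```

Call:
drive_tool(
  series=[
    [0.5,[0,0,0],0],
    [0.5,[0,0,0],0],
  ],
)

```text
time: 10.15
tool_pos: [0.5831, -0.1397, 0.164]
tcp_rot: [3.141, -0.002, -0.001]
ft_force: [-0.4, 0.1, 0.8]
finger_gap: 0.0641
gripper_force: 0.0
```

```bash
cat >> h.py <<'E'
def disc(d,guess,R,th=190,win=None):
    """centre/width of the bright region joined to guess (top face against darker surroundings)"""
    g=cv2.cvtColor(d["pixels"],cv2.COLOR_RGB2GRAY); e=cv2.HoughCircles(cv2.GaussianBlur(g,(3,3),0),cv2.HOUGH_GRADIENT,1.5,5,param1=80,param2=14,minRadius=int(R*.85),maxRadius=int(R*1.18))
    if e is None: return []
    return sorted([c.round(1).tolist() for c in e[0] if np.hypot(c[0]-guess[0],c[1]-guess[1])<30],key=lambda c:np.hypot(c[0]-guess[0],c[1]-guess[1]))[:6]
E
python3 - <<'E'
from h import *
T=tooltf(); d=ctrl.get_image("wrist"); W=T@d["tool_from_camera"]; print(T[:3,3])
for z,r in ((.102,.022),(.068,.027),(.034,.032)):
    P=np.array([.584,-.138,z]); g=proj(d,P,W); R_=np.hypot(*(proj(d,P+[0,r,0],W)-proj(d,P-[0,r,0],W)))/2
    print(z,g,R_,[(c,plane(d,c[:2],z,W)[:2].round(4)) for c in disc(d,g,R_)])
cv2.imwrite("pics/w7.png",d["pixels"][:,:,::-1])
E
```

```text
[ 0.58308357 -0.1396521   0.16400087]
0.102 [315.03201389 224.09151421] 32.98561746988865 [([312.79998779296875, 218.1999969482422, 30.600000381469727], array([ 0.5882, -0.1365])), ([308.20001220703125, 215.1999969482422, 37.20000076293945], array([ 0.5903, -0.1335])), ([314.20001220703125, 210.8000030517578, 37.20000076293945], array([ 0.5934, -0.1375])), ([312.79998779296875, 203.1999969482422, 33.79999923706055], array([ 0.5987, -0.1366])), ([308.20001220703125, 200.1999969482422, 28.899999618530273], array([ 0.6007, -0.1336])), ([312.79998779296875, 197.1999969482422, 28.899999618530273], array([ 0.6028, -0.1366]))]
0.068 [315.2200594  207.57005428] 35.024101152701455 [([311.20001220703125, 209.1999969482422, 36.79999923706055], array([ 0.5827, -0.1349])), ([312.79998779296875, 203.1999969482422, 35.20000076293945], array([ 0.5875, -0.1361])), ([308.20001220703125, 200.1999969482422, 30.200000762939453], array([ 0.59  , -0.1326])), ([308.20001220703125, 215.1999969482422, 36.79999923706055], array([ 0.5777, -0.1325])), ([312.79998779296875, 197.1999969482422, 40.099998474121094], array([ 0.5924, -0.1362])), ([312.79998779296875, 218.1999969482422, 30.0], array([ 0.5752, -0.1361]))]
0.034 [315.36345777 194.97441105] 36.577249220393384 [([312.79998779296875, 197.1999969482422, 40.0], array([ 0.582 , -0.1357])), ([315.79998779296875, 191.1999969482422, 35.400001525878906], array([ 0.5874, -0.1384])), ([312.79998779296875, 204.8000030517578, 35.400001525878906], array([ 0.5749, -0.1357])), ([315.79998779296875, 209.1999969482422, 37.20000076293945], array([ 0.5708, -0.1384])), ([308.20001220703125, 207.8000030517578, 42.099998474121094], array([ 0.5721, -0.1316])), ([312.79998779296875, 215.1999969482422, 32.20000076293945], array([ 0.5652, -0.1357]))]
```

```bash
cat >> h.py <<'E'
def nearedge(d,W,z,r,uv):
    """near (image-lower) edge of the top disc -> centre; also left/right edges at the widest row"""
    p=d["pixels"].astype(int); m=((p[...,0]-p[...,2])>12)&(p[...,0]>130)&((p[...,0]-p[...,1])<40)
    l=min(comps(m,200),key=lambda t:np.min(np.hypot(*(np.argwhere(t[3])[:,::-1]-uv).T)))[3]
    a=np.argwhere(l); bot=a[:,0].max(); ub=np.median(a[a[:,0]>=bot-1,1])
    rows=[a[a[:,0]==v,1] for v in range(int(uv[1])-8,bot+1)]
    lr=max(((q.min(),q.max()) for q in rows if len(q)),key=lambda q:q[1]-q[0])
    P=plane(d,(ub,bot+.5),z,W); return bot,ub,lr,(P+[r,0,0]).round(4)
E
python3 - <<'E'
from h import *
T=tooltf(); d=ctrl.get_image("wrist"); W=T@d["tool_from_camera"]
print(T[:3,3],nearedge(d,W,.102,.022,proj(d,[.584,-.138,.102],W)))
p=d["pixels"]; print(p[215:275:4,313].tolist())
E
```

```text
[ 0.58311293 -0.13978491  0.16409695] (np.int64(399), np.float64(602.5), (np.int64(0), np.int64(639)), array([ 0.4493, -0.3761,  0.102 ]))
[[156, 148, 130], [157, 148, 130], [155, 147, 129], [159, 148, 130], [156, 148, 130], [158, 150, 129], [238, 231, 207], [237, 230, 205], [238, 230, 204], [173, 171, 151], [165, 164, 144], [131, 130, 115], [101, 103, 91], [106, 105, 94], [105, 104, 92]]
```

```bash
sed -i 's/m=((p\[...,0\]-p\[...,2\])>12).*/q=cv2.blur(d["pixels"],(3,3)).astype(int); m=((q[...,0]-q[...,1])>4)\&((q[...,0]-q[...,1])<15)\&(q[...,0]>110)/' h.py
python3 - <<'E'
from h import *
T=tooltf(); d=ctrl.get_image("wrist"); W=T@d["tool_from_camera"]
print(T[:3,3],nearedge(d,W,.102,.022,proj(d,[.584,-.138,.102],W)),proj(d,[.562,-.138,.102],W))
E
```

```text
[ 0.58316215 -0.13976249  0.16415048] (np.int64(249), np.float64(313.0), (np.int64(281), np.int64(345)), array([ 0.5873, -0.1367,  0.102 ])) [314.95271893 253.82832852]
```

Call:
drive_tool(
  series=[
    [0.5,[0.15,-0.14,0.8],0],
    [0.5,[0,0,1],0],
    [0.5,[0,0,1],0],
    [0.5,[0,0,0.62],0],
    [-0.3,[0,0,0],0],
  ],
)

```text
time: 10.8
tool_pos: [0.5852, -0.136, 0.0941]
tcp_rot: [-3.14, 0.002, 0.006]
ft_force: [-0.4, 0.0, 0.5]
finger_gap: 0.0508
gripper_force: 0.0
```

Call:
drive_tool(
  series=[
    [-1,[0,0,0],0],
    [-1,[0,0,0],0],
    [-1,[0,0,-0.3],0],
    [-1,[0,0,-1],0],
    [-1,[0,0,-1],0],
  ],
)

```text
time: 11.3
tool_pos: [0.5866, -0.136, 0.1431]
tcp_rot: [3.142, -0.0, 0.0]
ft_force: [-0.1, 0.1, 0.5]
finger_gap: 0.0428
gripper_force: 31.6
```

Call:
drive_tool(
  series=[
    [-1,[0,0,-1],0],
    [-1,[0,0,-1],0],
    [-1,[0,0,-1],0],
    [-1,[0,0,0],0],
    [-1,[0,0,0],0],
  ],
)

```text
time: 11.8
tool_pos: [0.5867, -0.136, 0.2027]
tcp_rot: [3.141, -0.0, 0.002]
ft_force: [0.2, 0.7, 0.2]
finger_gap: 0.0429
gripper_force: 31.6
```

```bash
python3 - <<'E'
from h import *
T=tooltf(); d=ctrl.get_image("wrist"); W=T@d["tool_from_camera"]; z=T[2,3]+.0065
print(T[:3,3],"held",nearedge(d,W,z,.022,proj(d,[T[0,3],T[1,3],z],W)))
E
```

```text
[ 0.58673347 -0.13598335  0.20267616] held (np.int64(318), np.float64(318.0), (np.int64(272), np.int64(362)), array([ 0.5887, -0.136 ,  0.2092]))
```

Call:
drive_tool(
  series=[
    [-1,[-0.18,-0.96,0],0],
    [-1,[-0.18,-0.96,0],0],
    [-1,[-0.18,-0.96,0],0],
    [-1,[-0.18,-0.96,0],0],
    [-1,[-0.18,-0.96,0],0],
  ],
)

```text
time: 12.35
tool_pos: [0.5676, -0.0373, 0.2015]
tcp_rot: [-3.141, -0.002, 0.002]
ft_force: [0.5, -0.3, -0.4]
finger_gap: 0.0429
gripper_force: 31.6
```

Call:
drive_tool(
  series=[
    [-1,[-0.18,-0.96,0],0],
    [-1,[-0.18,-0.96,0],0],
    [-1,[-0.18,-0.96,0],0],
    [-1,[-0.18,-0.96,0],0],
    [-1,[-0.18,-0.96,0],0],
  ],
)

```text
time: 12.85
tool_pos: [0.5493, 0.0586, 0.2016]
tcp_rot: [-3.141, -0.002, 0.002]
ft_force: [0.4, -0.6, -0.5]
finger_gap: 0.0429
gripper_force: 31.6
```

Call:
drive_tool(
  series=[
    [-1,[-0.18,-0.96,0],0],
    [-1,[-0.18,-0.96,0],0],
    [-1,[-0.18,-0.96,0],0],
    [-1,[-0.18,-0.96,0],0],
    [-1,[-0.18,-0.96,0],0],
  ],
)

```text
time: 13.35
tool_pos: [0.531, 0.1543, 0.2016]
tcp_rot: [-3.142, -0.002, 0.002]
ft_force: [0.8, 0.0, 0.5]
finger_gap: 0.0425
gripper_force: 31.6
```

Call:
drive_tool(
  series=[
    [-1,[-0.13,-0.9,0],0],
    [-1,[0,0,0],0],
    [-1,[0,0,0],0],
    [-1,[0,0,0],0],
  ],
)

```text
time: 13.75
tool_pos: [0.5298, 0.1699, 0.2018]
tcp_rot: [3.141, 0.0, -0.001]
ft_force: [-0.4, -0.6, -0.3]
finger_gap: 0.0427
gripper_force: 31.6
```

```bash
cat >> h.py <<'E'
def mouth(d,W,P,ro,off):
    """outer rim circle: bright-orange pixels nearest to the mouth; prints dark bore blob bounds as well"""
    g=proj(d,P,W); V=cv2.blur(d["pixels"],(3,3)).max(2); print("guess",g.round(1),"rim R px",(np.hypot(*(proj(d,P+[0,ro,0],W)-g))).round(1))
    for t in comps(V<70,40):
        if np.hypot(*(t[2]-g))<45: print("dark",t[1],t[2].round(1), [plane(d,(t[1][0]+t[1][2]/2-.5,t[1][1]+t[1][3]/2-.5),P[2],W).round(4)])
E
python3 - <<'E'
from h import *
T=tooltf(); d=ctrl.get_image("wrist"); W=T@d["tool_from_camera"]; z=T[2,3]+.0065
print(T[:3,3],"held",nearedge(d,W,z,.022,proj(d,[T[0,3],T[1,3],z],W)))
mouth(d,W,np.array([.5535,.1698,.112]),.023,0)
cv2.imwrite("pics/w8.png",d["pixels"][100:340,200:440,::-1])
E
```

```text
[0.52977386 0.16991271 0.20178887] held (np.int64(318), np.float64(318.5), (np.int64(271), np.int64(363)), array([0.5317, 0.1696, 0.2083]))
guess [317.6 180.8] rim R px 31.5
dark [ 295  156   41   35 1109] [314.9 172.4] [array([0.5593, 0.1717, 0.112 ])]
```

View pics/w8.png

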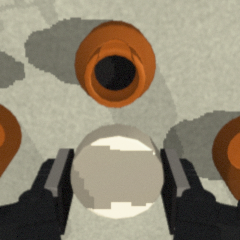

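The small mouth's rim is centred near (315,177.5) in the full picture (crop (115,77)) and the held head is at (318,272). Shift +24 mm in x, then lower.

Call:
drive_tool(
  series=[
    [-1,[0.6,-0.04,0.2],0],
    [-1,[0.61,-0.04,0.8],0],
    [-1,[0,0,0.8],0],
    [-1,[0,0,0.8],0],
    [-1,[0,0,0.2],0],
  ],
)

```text
time: 14.3
tool_pos: [0.5542, 0.1707, 0.1438]
tcp_rot: [3.141, -0.002, -0.005]
ft_force: [-0.9, -0.3, -0.0]
finger_gap: 0.0429
gripper_force: 31.6
```

Call:
drive_tool(
  series=[
    [-1,[0,0,0],0],
    [-1,[0,0,0],0],
  ],
)

```text
time: 14.5
tool_pos: [0.5551, 0.1714, 0.1464]
tcp_rot: [-3.141, 0.001, -0.002]
ft_force: [0.3, 0.3, -0.4]
finger_gap: 0.0427
gripper_force: 31.6
```

Call:
drive_tool(
  series=[
    [-1,[-0.04,0,0.3],0],
    [-1,[0,0,0.3],0],
    [-1,[0,0,0.3],0],
    [-1,[0,0,0.22],0],
    [-1,[0,0,0],0],
  ],
)

```text
time: 15.0
tool_pos: [0.5529, 0.1715, 0.1226]
tcp_rot: [3.141, -0.0, -0.003]
ft_force: [1.1, 0.1, -0.6]
finger_gap: 0.0431
gripper_force: 31.6
```

Call:
drive_tool(
  series=[
    [-1,[0,0,0],0],
  ],
)

```text
time: 15.1
tool_pos: [0.5535, 0.1716, 0.1233]
tcp_rot: [3.142, -0.0, -0.0]
ft_force: [-0.0, 0.1, -0.5]
finger_gap: 0.0428
gripper_force: 31.6
```

Call:
drive_tool(
  series=[
    [0.2,[0,0,0],0],
    [0.3,[0,0,0],0],
    [0.5,[0,0,-0.2],0],
    [0.5,[0,0,-1],0],
    [0.5,[0,0,-1],0],
  ],
)

```text
time: 15.6
tool_pos: [0.5532, 0.1715, 0.1679]
tcp_rot: [3.141, -0.0, -0.002]
ft_force: [0.2, -0.6, -0.3]
finger_gap: 0.064
gripper_force: 0.0
```

Call:
drive_tool(
  series=[
    [0.5,[0,0.5,-0.8],0],
    [0.5,[0,0.8,0],0],
    [0.5,[0,0,0],0],
    [0.5,[0,0,0],0],
  ],
)

```text
time: 16.0
tool_pos: [0.5528, 0.145, 0.1827]
tcp_rot: [-3.141, 0.003, 0.003]
ft_force: [0.2, -0.2, 0.5]
finger_gap: 0.0639
gripper_force: 0.0
```

```bash
python3 - <<'E'
from h import *
T=tooltf(); d=ctrl.get_image("wrist"); W=T@d["tool_from_camera"]
print(T[:3,3],nearedge(d,W,.128,.022,proj(d,[.554,.1715,.128],W)), "near edge expected",proj(d,[.532,.1715,.128],W),proj(d,[.554,.1495,.128],W),proj(d,[.554,.1935,.128],W))
ds=ctrl.get_image("side"); dt=ctrl.get_image("top")
for dd in (dt,ds): print("pred",proj(dd,[.554,.1715,.128]),proj(dd,[.4745,-.324,.112]))
x=np.hstack([cv2.resize(dd["pixels"][v:v+40,u:u+40],(250,250),interpolation=cv2.INTER_CUBIC) for dd,u,v in ((ds,266,128),(ds,368,330),(dt,242,180))])
cv2.imwrite("pics/w9.png",x[:,:,::-1])
E
```

```text
[0.55284323 0.14499458 0.18274577] (np.int64(257), np.float64(277.0), (np.int64(243), np.int64(322)), array([0.5547, 0.172 , 0.128 ])) near edge expected [277.79323226 258.48336347] [310.57957268 227.8925612 ] [242.3282186  227.94948505]
pred [260.86844165 201.06378529] [442.65098623 226.94684612]
pred [285.54779206 148.91405772] [391.05455149 349.14222538]
```

View pics/w9.png

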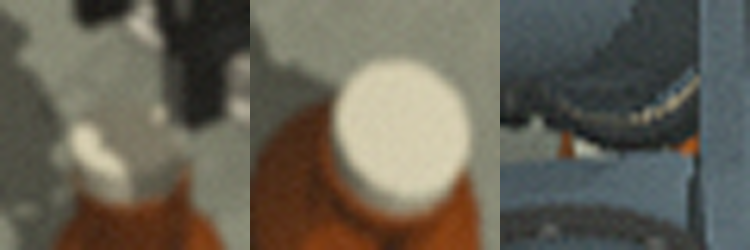

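Both stoppers look level and home in the side view, matching the predicted pixels. Now the medium stopper.

Call:
drive_tool(
  series=[
    [0.75,[0.11,0.94,0],0],
    [0.75,[0.11,0.94,0],0],
    [0.75,[0.11,0.94,0],0],
    [0.75,[0.11,0.94,0],0],
    [0.75,[0.11,0.94,0],0],
  ],
)

```text
time: 16.65
tool_pos: [0.5642, 0.0514, 0.1829]
tcp_rot: [-3.141, -0.001, 0.002]
ft_force: [0.4, 0.2, 0.3]
finger_gap: 0.0744
gripper_force: 0.0
```

Call:
drive_tool(
  series=[
    [0.75,[0.11,0.94,0],0],
    [0.75,[0.11,0.94,0],0],
    [0.75,[0.11,0.94,0],0],
    [0.75,[0.11,0.94,0],0],
    [0.75,[0.11,0.94,0],0],
  ],
)

```text
time: 17.15
tool_pos: [0.5753, -0.0426, 0.1828]
tcp_rot: [-3.141, -0.0, 0.002]
ft_force: [0.6, 0.4, 0.4]
finger_gap: 0.0744
gripper_force: 0.0
```

Call:
drive_tool(
  series=[
    [0.75,[0.11,0.94,0.5],0],
    [0.75,[0.11,0.94,0.5],0],
    [0.75,[0.11,0.94,0.5],0],
    [0.75,[0.11,0.94,0.5],0],
    [0.75,[0.11,0.94,0.5],0],
  ],
)

```text
time: 17.65
tool_pos: [0.5865, -0.1375, 0.1325]
tcp_rot: [-3.141, -0.0, 0.001]
ft_force: [-0.2, -0.3, -0.5]
finger_gap: 0.075
gripper_force: 0.0
```

Call:
drive_tool(
  series=[
    [0.75,[0,0,0],0],
    [0.75,[0,0,0],0],
    [0.75,[0,0,0],0],
  ],
)

```text
time: 17.95
tool_pos: [0.5864, -0.1359, 0.1337]
tcp_rot: [-3.141, -0.0, 0.0]
ft_force: [0.3, 0.3, 0.6]
finger_gap: 0.0748
gripper_force: 0.0
```

```bash
python3 - <<'E'
from h import *
T=tooltf(); d=ctrl.get_image("wrist"); W=T@d["tool_from_camera"]
print(T[:3,3],nearedge(d,W,.068,.027,proj(d,[.586,-.1365,.068],W)), "exp",proj(d,[.559,-.1365,.068],W),proj(d,[.586,-.1095,.068],W),proj(d,[.586,-.1635,.068],W))
E
```

```text
[ 0.58635857 -0.13588689  0.13369388] (np.int64(260), np.float64(318.0), (np.int64(281), np.int64(359)), array([ 0.5852, -0.1363,  0.068 ])) exp [318.33504596 259.44175765] [278.70488041 223.83898621] [358.16470028 223.9014998 ]
```

Call:
drive_tool(
  series=[
    [0.75,[-0.05,0,0.9],0],
    [0.75,[0,0,1],0],
    [0.75,[0,0,1],0],
    [0.75,[0,0,0.78],0],
    [0,[0,0,0],0],
  ],
)

```text
time: 18.5
tool_pos: [0.5841, -0.135, 0.0584]
tcp_rot: [-3.14, -0.002, 0.006]
ft_force: [0.2, -0.8, 0.9]
finger_gap: 0.0618
gripper_force: 0.0
```

Call:
drive_tool(
  series=[
    [-1,[0,0,0],0],
    [-1,[0,0,0],0],
    [-1,[0,0,-0.3],0],
    [-1,[0,0,-1],0],
    [-1,[0,0,-1],0],
  ],
)

```text
time: 19.0
tool_pos: [0.5854, -0.1364, 0.1071]
tcp_rot: [3.142, -0.0, 0.0]
ft_force: [0.6, -1.0, -0.6]
finger_gap: 0.0528
gripper_force: 31.6
```

Call:
drive_tool(
  series=[
    [-1,[0,0,-1],0],
    [-1,[0,0,-1],0],
    [-1,[0,0,-1],0],
    [-1,[0,0,-1],0],
    [-1,[0,0,-1],0],
  ],
)

```text
time: 19.5
tool_pos: [0.5854, -0.1364, 0.208]
tcp_rot: [3.141, -0.0, 0.002]
ft_force: [-0.2, -0.3, -0.9]
finger_gap: 0.0527
gripper_force: 31.6
```

Call:
drive_tool(
  series=[
    [-1,[0,0,-0.7],0],
    [-1,[0,0,0],0],
    [-1,[0,0,0],0],
  ],
)

```text
time: 19.8
tool_pos: [0.5853, -0.1364, 0.2206]
tcp_rot: [3.141, -0.0, 0.002]
ft_force: [0.5, -0.1, -0.7]
finger_gap: 0.0531
gripper_force: 31.6
```

```bash
python3 - <<'E'
from h import *
T=tooltf(); d=ctrl.get_image("wrist"); W=T@d["tool_from_camera"]; z=T[2,3]+.008
print(T[:3,3],"held",nearedge(d,W,z,.027,proj(d,[T[0,3],T[1,3],z],W)))
E
```

```text
[ 0.58532135 -0.13638177  0.22059537] held (np.int64(331), np.float64(317.5), (np.int64(260), np.int64(374)), array([ 0.586 , -0.1362,  0.2286]))
```

Call:
drive_tool(
  series=[
    [-1,[-0.3,-0.94,0],0],
    [-1,[-0.3,-0.94,0],0],
    [-1,[-0.3,-0.94,0],0],
    [-1,[-0.3,-0.94,0],0],
    [-1,[-0.3,-0.94,0],0],
  ],
)

```text
time: 20.35
tool_pos: [0.5545, -0.0401, 0.2198]
tcp_rot: [-3.141, -0.001, 0.001]
ft_force: [-0.7, 0.8, -0.3]
finger_gap: 0.0528
gripper_force: 31.6
```

Call:
drive_tool(
  series=[
    [-1,[-0.3,-0.94,0],0],
    [-1,[-0.3,-0.94,0],0],
    [-1,[-0.3,-0.94,0],0],
    [-1,[-0.3,-0.94,0],0],
    [-1,[-0.3,-0.94,0],0],
  ],
)

```text
time: 20.85
tool_pos: [0.5246, 0.0536, 0.22]
tcp_rot: [-3.142, -0.001, -0.0]
ft_force: [-0.3, 0.0, -1.1]
finger_gap: 0.0524
gripper_force: 31.6
```

Call:
drive_tool(
  series=[
    [-1,[-0.3,-0.94,0],0],
    [-1,[-0.3,-0.94,0],0],
    [-1,[-0.3,-0.94,0],0],
    [-1,[-0.3,-0.94,0],0],
    [-1,[-0.3,-0.94,0],0],
  ],
)

```text
time: 21.35
tool_pos: [0.4944, 0.1474, 0.22]
tcp_rot: [-3.142, -0.001, -0.0]
ft_force: [0.8, -0.5, 0.1]
finger_gap: 0.0524
gripper_force: 31.6
```

Call:
drive_tool(
  series=[
    [-1,[-0.3,-0.94,0],0],
    [-1,[-0.3,-0.94,0],0],
    [-1,[-0.3,-0.94,0],0],
    [-1,[-0.3,-0.94,0],0],
    [-1,[-0.3,-0.94,0],0],
  ],
)

```text
time: 21.85
tool_pos: [0.4643, 0.2413, 0.2201]
tcp_rot: [-3.141, -0.001, -0.0]
ft_force: [-0.6, 0.6, 0.2]
finger_gap: 0.0529
gripper_force: 31.6
```

Call:
drive_tool(
  series=[
    [-1,[-0.3,-0.94,0],0],
    [-1,[-0.3,-0.94,0],0],
    [-1,[-0.3,-0.94,0],0],
    [-1,[-0.3,-0.94,0],0],
    [-1,[0,0,0],0],
  ],
)

```text
time: 22.35
tool_pos: [0.4397, 0.3173, 0.22]
tcp_rot: [-3.141, -0.005, -0.0]
ft_force: [0.1, -0.7, -0.7]
finger_gap: 0.053
gripper_force: 31.7
```

Call:
drive_tool(
  series=[
    [-1,[0,0,0],0],
    [-1,[0,0,0],0],
    [-1,[0,0,0],0],
  ],
)

```text
time: 22.65
tool_pos: [0.4416, 0.3142, 0.2199]
tcp_rot: [3.141, -0.002, -0.0]
ft_force: [-0.0, 0.1, -0.7]
finger_gap: 0.0527
gripper_force: 31.7
```

```bash
python3 - <<'E'
from h import *
T=tooltf(); d=ctrl.get_image("wrist"); W=T@d["tool_from_camera"]; z=T[2,3]+.008
print(T[:3,3],"held",nearedge(d,W,z,.027,proj(d,[T[0,3],T[1,3],z],W)))
P=np.array([.4633,.317,.126]); mouth(d,W,P,.028,0)
g=proj(d,P,W).astype(int); p=d["pixels"]
for v in range(g[1]-8,g[1]+60,3): print(v,p[v,g[0]].tolist(),end=' ')
print()
for u in range(g[0]-60,g[0]+61,4): print(u,p[g[1],u].tolist(),end=' ')
print("exp rim edges",[proj(d,P+np.array(o),W).round(1).tolist() for o in ([-.028,0,0],[.028,0,0],[0,.028,0],[0,-.028,0])])
cv2.imwrite("pics/w10.png",p[:,:,::-1])
E
```

```text
[0.44161615 0.31420103 0.21993527] held (np.int64(331), np.float64(316.0), (np.int64(260), np.int64(374)), array([0.4422, 0.3151, 0.2279]))
guess [313.6 182.2] rim R px 37.6
dark [ 283  151   53   47 1946] [309.  173.8] [array([0.4695, 0.3204, 0.126 ])]
174 [31, 28, 24] 177 [25, 18, 20] 180 [19, 17, 20] 183 [14, 19, 18] 186 [16, 18, 18] 189 [22, 21, 21] 192 [19, 24, 21] 195 [14, 16, 10] 198 [85, 48, 21] 201 [93, 44, 3] 204 [89, 44, 8] 207 [86, 44, 15] 210 [150, 79, 22] 213 [153, 83, 33] 216 [147, 144, 127] 219 [126, 120, 104] 222 [126, 119, 103] 225 [128, 121, 105] 228 [132, 124, 107] 231 [237, 231, 207] 234 [236, 228, 201] 237 [235, 229, 203] 240 [235, 229, 203] 
253 [100, 100, 88] 257 [101, 99, 91] 261 [104, 104, 90] 265 [98, 98, 87] 269 [90, 47, 18] 273 [132, 65, 16] 277 [162, 88, 35] 281 [111, 58, 19] 285 [77, 43, 24] 289 [28, 26, 26] 293 [24, 23, 27] 297 [27, 25, 25] 301 [27, 24, 24] 305 [23, 24, 23] 309 [31, 25, 27] 313 [16, 16, 13] 317 [18, 16, 17] 321 [19, 18, 20] 325 [16, 12, 17] 329 [21, 21, 21] 333 [59, 28, 10] 337 [88, 43, 12] 341 [153, 77, 20] 345 [143, 77, 26] 349 [136, 69, 22] 353 [135, 127, 108] 357 [138, 138, 122] 361 [143, 141, 124] 365 [157, 156, 135] 369 [164, 161, 144] 373 [157, 154, 136] exp rim edges [[313.7, 217.4], [313.5, 144.2], [276.0, 182.2], [351.2, 182.1]]
```

Call:
drive_tool(
  series=[
    [-1,[0.56,-0.05,0.2],0],
    [-1,[0.56,-0.06,0.8],0],
    [-1,[0,0,0.8],0],
    [-1,[0,0,0.8],0],
    [-1,[0,0,0.4],0],
  ],
)

```text
time: 23.2
tool_pos: [0.4643, 0.3163, 0.1583]
tcp_rot: [3.141, -0.002, -0.003]
ft_force: [-0.8, 0.7, -0.7]
finger_gap: 0.0528
gripper_force: 31.7
```

Call:
drive_tool(
  series=[
    [-1,[0,0,0.2],0],
    [-1,[0,0,0],0],
    [-1,[0,0,0],0],
  ],
)

```text
time: 23.5
tool_pos: [0.4645, 0.3171, 0.1564]
tcp_rot: [-3.141, 0.001, -0.002]
ft_force: [-0.2, 0.2, 0.3]
finger_gap: 0.0529
gripper_force: 31.7
```

Call:
drive_tool(
  series=[
    [-1,[0,0,0.3],0],
    [-1,[0,0,0.3],0],
    [-1,[0,0,0.25],0],
    [-1,[0,0,0.1],0],
    [-1,[0,0,0],0],
  ],
)

```text
time: 24.0
tool_pos: [0.4639, 0.3173, 0.1366]
tcp_rot: [-3.141, 0.0, 0.0]
ft_force: [0.7, 0.6, -0.6]
finger_gap: 0.0529
gripper_force: 31.7
```

Call:
drive_tool(
  series=[
    [-1,[0,0,0],0],
  ],
)

```text
time: 24.1
tool_pos: [0.464, 0.3172, 0.1369]
tcp_rot: [-3.141, 0.0, -0.0]
ft_force: [0.0, 2.4, -0.9]
finger_gap: 0.0527
gripper_force: 31.7
```

Call:
drive_tool(
  series=[
    [0.4,[0,0,0],0],
    [0.6,[0,0,0],0],
    [0.75,[0,0,-0.2],0],
    [0.75,[0,0,-1],0],
    [0.75,[0,0,-1],0],
  ],
)

```text
time: 24.6
tool_pos: [0.4635, 0.3167, 0.1812]
tcp_rot: [3.141, -0.0, -0.002]
ft_force: [0.5, 0.6, -0.3]
finger_gap: 0.0745
gripper_force: 0.0
```

Call:
drive_tool(
  series=[
    [0.75,[0,0.5,-0.8],0],
    [0.75,[0,0.8,0],0],
    [0.75,[0,0,0],0],
    [0.75,[0,0,0],0],
  ],
)

```text
time: 25.0
tool_pos: [0.4633, 0.2899, 0.1962]
tcp_rot: [3.141, -0.003, -0.003]
ft_force: [-0.2, 0.5, -0.1]
finger_gap: 0.0749
gripper_force: 0.0
```

```bash
python3 - <<'E'
from h import *
T=tooltf(); d=ctrl.get_image("wrist"); W=T@d["tool_from_camera"]
print(T[:3,3],nearedge(d,W,.142,.027,proj(d,[.4645,.317,.142],W)), "exp",[proj(d,np.array([.4645,.317,.142])+o,W).round(1).tolist() for o in ([-.027,0,0],[0,.027,0],[0,-.027,0])])
ds=ctrl.get_image("side"); c=proj(ds,[.4645,.317,.142]).astype(int); print("side exp",c); p=ds["pixels"]
for v in range(c[1]-14,c[1]+24,2): print(v,p[v,c[0]].tolist(),end=' ')
cv2.imwrite("pics/s10.png",p[:,:,::-1]); cv2.imwrite("pics/w11.png",d["pixels"][:,:,::-1])
E
```

```text
[0.46330732 0.28987483 0.19619437] (np.int64(265), np.float64(274.0), (np.int64(231), np.int64(324)), array([0.4645, 0.319 , 0.142 ])) exp [[277.0, 265.5], [233.3, 228.3], [317.3, 228.2]]
side exp [225 124]
110 [84, 84, 75] 112 [75, 75, 68] 114 [76, 77, 65] 116 [93, 95, 80] 118 [122, 122, 103] 120 [119, 118, 97] 122 [122, 115, 98] 124 [117, 113, 95] 126 [115, 108, 89] 128 [126, 119, 100] 130 [167, 158, 133] 132 [157, 152, 128] 134 [148, 145, 121] 136 [124, 101, 78] 138 [91, 52, 28] 140 [81, 44, 19] 142 [75, 36, 18] 144 [86, 50, 26] 146 [89, 46, 25]
```

Call:
drive_tool(
  series=[
    [1,[0.28,0.97,0],0],
    [1,[0.28,0.97,0],0],
    [1,[0.28,0.97,0],0],
    [1,[0.28,0.97,0],0],
    [1,[0.28,0.97,0],0],
  ],
)

```text
time: 25.6
tool_pos: [0.4918, 0.1935, 0.1961]
tcp_rot: [3.141, 0.001, -0.002]
ft_force: [0.1, -0.1, -0.6]
finger_gap: 0.0852
gripper_force: 0.0
```

Call:
drive_tool(
  series=[
    [1,[0.28,0.97,0],0],
    [1,[0.28,0.97,0],0],
    [1,[0.28,0.97,0],0],
    [1,[0.28,0.97,0],0],
    [1,[0.28,0.97,0],0],
  ],
)

```text
time: 26.1
tool_pos: [0.5198, 0.0965, 0.1961]
tcp_rot: [-3.141, -0.0, 0.002]
ft_force: [0.6, 0.1, 0.5]
finger_gap: 0.0851
gripper_force: 0.0
```

Call:
drive_tool(
  series=[
    [1,[0.28,0.97,0],0],
    [1,[0.28,0.97,0],0],
    [1,[0.28,0.97,0],0],
    [1,[0.28,0.97,0],0],
    [1,[0.28,0.97,0],0],
  ],
)

```text
time: 26.6
tool_pos: [0.5478, -0.0005, 0.1961]
tcp_rot: [-3.141, -0.0, 0.002]
ft_force: [0.6, 0.0, 0.5]
finger_gap: 0.0855
gripper_force: 0.0
```

Call:
drive_tool(
  series=[
    [1,[0.28,0.97,0.5],0],
    [1,[0.28,0.97,0.5],0],
    [1,[0.28,0.97,0.7],0],
    [1,[0.28,0.97,0.7],0],
    [1,[0.28,0.97,0.7],0],
  ],
)

```text
time: 27.1
tool_pos: [0.576, -0.0978, 0.1335]
tcp_rot: [-3.141, -0.0, 0.001]
ft_force: [-0.1, 0.7, 0.1]
finger_gap: 0.0855
gripper_force: 0.0
```

Call:
drive_tool(
  series=[
    [1,[0.28,0.97,0.7],0],
    [1,[0.2,0.97,0.3],0],
    [1,[0,0,0],0],
    [1,[0,0,0],0],
    [1,[0,0,0],0],
  ],
)

```text
time: 27.6
tool_pos: [0.5853, -0.1352, 0.1153]
tcp_rot: [-3.141, -0.0, -0.0]
ft_force: [0.5, 0.1, -0.1]
finger_gap: 0.0853
gripper_force: 0.0
```

```bash
python3 - <<'E'
from h import *
T=tooltf(); d=ctrl.get_image("wrist"); W=T@d["tool_from_camera"]
P=np.array([.585,-.1365,.034])
print(T[:3,3],nearedge(d,W,.034,.032,proj(d,P,W)), "exp",[proj(d,P+o,W).round(1).tolist() for o in ([-.032,0,0],[0,.032,0],[0,-.032,0])])
E
```

```text
[ 0.58527571 -0.13516622  0.11530567] (np.int64(254), np.float64(321.0), (np.int64(279), np.int64(364)), array([ 0.5857, -0.1379,  0.034 ])) exp [[319.2, 255.3], [275.3, 215.7], [363.3, 215.8]]
```

Call:
drive_tool(
  series=[
    [1,[0,0.12,0.9],0],
    [1,[0,0,1],0],
    [1,[0,0,1],0],
    [1,[0,0,1],0],
    [1,[0,0,0.3],0],
  ],
)

```text
time: 28.15
tool_pos: [0.5843, -0.1368, 0.0297]
tcp_rot: [-3.14, -0.002, 0.004]
ft_force: [0.4, 0.8, 0.3]
finger_gap: 0.0854
gripper_force: 0.0
```

Call:
drive_tool(
  series=[
    [1,[0,0,0.3],0],
    [1,[0,0,0],0],
    [0.4,[0,0,0],0],
    [-1,[0,0,0],0],
    [-1,[0,0,0],0],
  ],
  force=40,
)

```text
time: 28.65
tool_pos: [0.5862, -0.1385, 0.0263]
tcp_rot: [3.141, -0.0, 0.003]
ft_force: [-0.3, 0.4, 5.7]
finger_gap: 0.0624
gripper_force: 43.6
```

Call:
drive_tool(
  series=[
    [-1,[0,0,0],0],
    [-1,[0,0,-0.3],0],
    [-1,[0,0,-1],0],
    [-1,[0,0,-1],0],
    [-1,[0,0,-1],0],
  ],
)

```text
time: 29.15
tool_pos: [0.5851, -0.1382, 0.0916]
tcp_rot: [-3.141, 0.0, 0.001]
ft_force: [0.4, -0.1, -0.5]
finger_gap: 0.0627
gripper_force: 44.0
```

Call:
drive_tool(
  series=[
    [-1,[0,0,-1],0],
    [-1,[-0.5,-0.4,-1],0],
    [-1,[-0.9,-0.8,-1],0],
    [-1,[-0.9,-0.8,-1],0],
    [-1,[-0.9,-0.8,-0.9],0],
  ],
)

```text
time: 29.65
tool_pos: [0.5205, -0.0817, 0.1899]
tcp_rot: [3.142, -0.001, 0.0]
ft_force: [0.6, 0.2, -0.4]
finger_gap: 0.0625
gripper_force: 44.0
```

Call:
drive_tool(
  series=[
    [-1,[-0.9,-0.8,0],0],
    [-1,[-0.9,-0.8,0],0],
    [-1,[-0.9,-0.8,0],0],
    [-1,[-0.9,-0.8,0],0],
    [-1,[-0.9,-0.8,0],0],
  ],
)

```text
time: 30.15
tool_pos: [0.4305, -0.0016, 0.1892]
tcp_rot: [3.141, -0.001, 0.0]
ft_force: [-0.1, 0.7, -1.2]
finger_gap: 0.0627
gripper_force: 44.0
```

Call:
drive_tool(
  series=[
    [-1,[-0.55,-0.8,0],0],
    [-1,[0,0,0],0],
    [-1,[0,0,0],0],
    [-1,[0,0,0],0],
  ],
)

```text
time: 30.55
tool_pos: [0.4217, 0.0131, 0.1892]
tcp_rot: [3.141, -0.001, 0.003]
ft_force: [0.5, -0.8, -1.1]
finger_gap: 0.0624
gripper_force: 44.0
```

```bash
python3 - <<'E'
from h import *
T=tooltf(); d=ctrl.get_image("wrist"); W=T@d["tool_from_camera"]; z=T[2,3]+.0084
print(T[:3,3],"held",nearedge(d,W,z,.032,proj(d,[T[0,3],T[1,3],z],W)))
P=np.array([.4435,.0139,.104]); mouth(d,W,P,.033,0)
g=proj(d,P,W).astype(int); p=d["pixels"]
for v in range(g[1]+10,g[1]+60,2): print(v,p[v,g[0]].tolist(),end=' ')
print()
for u in list(range(g[0]-56,g[0]-24,3))+list(range(g[0]+24,g[0]+58,3)): print(u,p[g[1],u].tolist(),end=' ')
print("exp rim",[proj(d,P+np.array(o)*.033,W).round(1).tolist() for o in ([-1,0,0],[1,0,0],[0,1,0],[0,-1,0])])
print("exp bore",[proj(d,P+np.array(o)*.0275,W).round(1).tolist() for o in ([-1,0,0],[1,0,0],[0,1,0],[0,-1,0])])
cv2.imwrite("pics/w12.png",p[100:400,140:500,::-1])
E
```

```text
[0.4217169  0.01311119 0.18920506] held (np.int64(340), np.float64(318.0), (np.int64(250), np.int64(384)), array([0.4224, 0.0131, 0.1976]))
guess [316.3 185.2] rim R px 46.0
dark [ 283  146   67   61 3222] [316.  175.8] [array([0.4503, 0.0141, 0.104 ])]
195 [30, 32, 31] 197 [20, 17, 17] 199 [15, 13, 10] 201 [13, 14, 12] 203 [14, 4, 10] 205 [18, 21, 22] 207 [93, 69, 49] 209 [127, 121, 103] 211 [128, 124, 107] 213 [127, 121, 104] 215 [132, 126, 110] 217 [134, 127, 110] 219 [218, 210, 182] 221 [238, 232, 210] 223 [238, 231, 206] 225 [238, 231, 208] 227 [238, 231, 209] 229 [238, 232, 209] 231 [237, 231, 206] 233 [238, 231, 209] 235 [237, 231, 207] 237 [238, 231, 207] 239 [237, 230, 206] 241 [238, 231, 207] 243 [238, 232, 209] 
260 [105, 104, 92] 263 [108, 106, 94] 266 [108, 103, 92] 269 [86, 47, 12] 272 [135, 69, 24] 275 [149, 76, 25] 278 [121, 62, 14] 281 [111, 57, 17] 284 [89, 47, 17] 287 [30, 28, 28] 290 [24, 22, 21] 340 [16, 14, 16] 343 [10, 6, 9] 346 [30, 21, 21] 349 [89, 49, 14] 352 [91, 49, 19] 355 [144, 74, 26] 358 [165, 87, 31] 361 [140, 73, 25] 364 [136, 96, 66] 367 [144, 142, 125] 370 [141, 139, 121] 373 [144, 143, 126] exp rim [[316.3, 227.9], [316.3, 138.6], [270.3, 185.2], [362.2, 185.2]]
exp bore [[316.3, 221.0], [316.3, 146.7], [278.0, 185.2], [354.6, 185.2]]
```

Call:
drive_tool(
  series=[
    [-1,[0.55,-0.03,0.2],0],
    [-1,[0.55,0,0.5],0],
    [-1,[0,0,0.7],0],
    [-1,[0,0,0.7],0],
    [-1,[0,0,0.4],0],
  ],
)

```text
time: 31.1
tool_pos: [0.4433, 0.014, 0.1377]
tcp_rot: [-3.141, 0.001, 0.001]
ft_force: [0.6, -0.1, -1.3]
finger_gap: 0.0623
gripper_force: 44.0
```

Call:
drive_tool(
  series=[
    [-1,[0,0,0.2],0],
    [-1,[0,0,0.2],0],
    [-1,[0,0,0],0],
    [-1,[0,0,0],0],
  ],
)

```text
time: 31.5
tool_pos: [0.4427, 0.0143, 0.1312]
tcp_rot: [3.141, -0.0, 0.001]
ft_force: [0.4, 0.5, -1.3]
finger_gap: 0.0624
gripper_force: 44.0
```

Call:
drive_tool(
  series=[
    [-1,[0.05,0.02,0.25],0],
    [-1,[0,0,0.25],0],
    [-1,[0,0,0.2],0],
    [-1,[0,0,0],0],
    [-1,[0,0,0],0],
  ],
)

```text
time: 32.0
tool_pos: [0.4433, 0.014, 0.1167]
tcp_rot: [-3.141, 0.0, 0.001]
ft_force: [-0.6, -1.0, -0.4]
finger_gap: 0.0624
gripper_force: 44.0
```

Call:
drive_tool(
  series=[
    [0.7,[0,0,0],0],
    [0.9,[0,0,0],0],
    [1,[0,0,-0.2],0],
    [1,[0,0,-1],0],
    [1,[0,0,-1],0],
  ],
)

```text
time: 32.5
tool_pos: [0.4431, 0.0141, 0.1614]
tcp_rot: [-3.141, 0.0, 0.002]
ft_force: [1.2, 0.1, 0.4]
finger_gap: 0.0853
gripper_force: 0.0
```

Call:
drive_tool(
  series=[
    [1,[0,0.5,-1],0],
    [1,[0,1,-1],0],
    [1,[0,1,-1],0],
    [1,[0,1,0],0],
    [1,[0,1,0],0],
  ],
)

```text
time: 33.0
tool_pos: [0.4438, -0.0769, 0.2222]
tcp_rot: [3.14, 0.0, 0.004]
ft_force: [-0.1, -1.1, -0.2]
finger_gap: 0.0855
gripper_force: 0.0
```

Call:
drive_tool(
  series=[
    [1,[0,1,0],0],
    [1,[0,1,0],0],
    [1,[0,1,0],0],
    [1,[0,0,0],0],
    [1,[0,0,0],0],
  ],
)

```text
time: 33.5
tool_pos: [0.4431, -0.1358, 0.2211]
tcp_rot: [-3.141, 0.002, 0.0]
ft_force: [-0.4, -0.8, 1.4]
finger_gap: 0.0852
gripper_force: 0.0
```

```bash
python3 - <<'E'
from h import *
ds=ctrl.get_image("side"); T=tooltf(); print(T[:3,3])
out=[]
for n,P in {"large":(.4440,.0139,.12),"med":(.4645,.317,.142),"small":(.554,.1715,.128),"tiny":(.4745,-.324,.112)}.items():
    c=proj(ds,P); u,v=(c-20).astype(int); v=min(v,360); print(n,"side exp in tile",((c-[u,v])*10).round()); out.append(cv2.resize(ds["pixels"][v:v+40,u:u+40],(400,300) if 0 else (300,300),interpolation=cv2.INTER_CUBIC))
a=np.vstack([np.hstack(out[:2]),np.hstack(out[2:])]); cv2.imwrite("pics/fin.png",a[:,:,::-1])
E
```

```text
[ 0.44298717 -0.13532799  0.22100176]
large side exp in tile [207. 208.]
med side exp in tile [208. 203.]
small side exp in tile [205. 209.]
tiny side exp in tile [201. 201.]
```

View pics/fin.png

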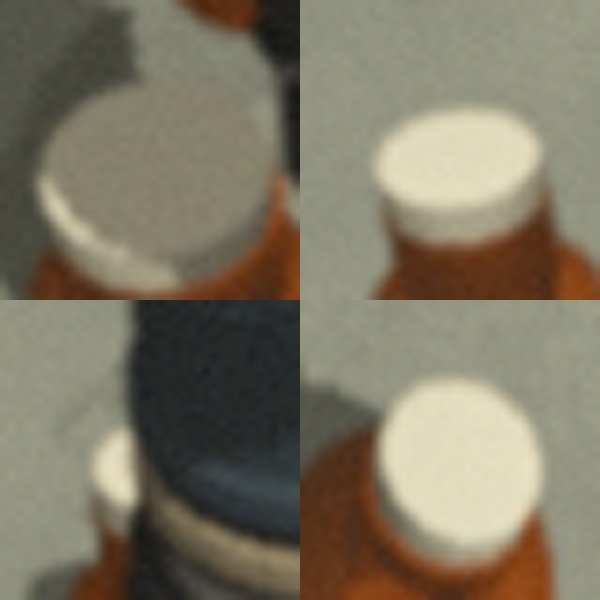

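The final side view shows all four heads level on their rims. The large one is centred at tile (157,170) and expected at (155,156), about 2 px off, the same bias as earlier side readings. The gripper is clear and empty, so I'm handing in.

```bash
python3 -c "
from station import ctrl
print(ctrl.hand_in())"
```

```text
the job is handed in; nothing more can be done
None
```

I closed all four bottles with their matching stoppers and handed the job in at about 34 s with the gripper empty and clear. Three heads look level and home in the final side view; the arm partly hid the small one there, but it matched its expected position when placed.

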